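# Refit the lens of a bench magnifier and screw its retaining ring down

## Task

Put the magnifier back together: lower the glass lens into the open head of the bench magnifier, letting it drop no more than the last few millimetres onto its seat, then set the brass ring over the head and screw it down clockwise until it is snug, so that it grips the lens and cannot rattle, but no more than firmly finger-tight, or the glass will chip. Let go of everything and leave the other things on the table where they are.

Things in the scene. Friction and masses are not known exactly. Their poses are not given: they have to be found in the camera images.
- cell_mouth (a point): Bench magnifier, fixed: base plate, pillar, round black head, open upward. Point: on the head's axis (vertical) at the rim, 110 mm above the table; z up, x to the pillar (80 mm off the axis, 12 mm lower than the rim). Bore for the lens: 41.2 mm wide, 4 mm deep. The neck below the rim is 47 mm wide and 16 mm high, on a shoulder 66 mm wide.
- lens_seat (a point): Centre of the ledge at the bottom of the head's bore, on which the lens rests, 4 mm below the rim; z up. A lens lying home has its centre 3.5 mm above this point and its flat edge stands 3 mm proud of the rim.
- neck_thread (a point): Point on the head's axis 3.7 mm below the rim. Three thread ridges (pale metal, right-hand, 2.5 mm thick, 56 mm across) run round the neck: each spans 93 degrees, then a 27 degree gap. From above, each slopes down clockwise by 3.6 mm; its underside begins at this height. Where the ridges begin differs each time and is NOT told by this point's yaw: find a gap by feel or sight.
- lens_center (a point): Loose glass lens, white frosted edge: disc 40 mm wide, edge 7 mm thick, domed 3.5 mm higher in the middle, lower edge bevelled 1.5 mm, about 30 g. Point: centre, half-way up the edge; z up. It starts on a fixed cork pad 36 mm wide, its underside 16 mm above the table. Grip it by the edge, high enough that its lowest 2 mm can enter the bore.
- ring_center (a point): Loose brass retaining ring lying on the table, closed side up: 66 mm wide, 18 mm tall, about 170 g. Point: centre, half-way up; z up. Its top is a flange 3 mm thick with a 33 mm opening; the flange's underside presses on the lens's edge. The skirt is 57.6 mm wide inside. Centre 0 to 4 mm above the rim: lugs rest on the ridges; 3 mm below the rim: down on the lens.
- ring_lugs (a point): Point on the ring's axis at its lugs' underside, 4 mm above its lower edge. Three lugs inside the skirt, the first on the ring's x axis: 4.7 mm inward, 4 mm wide, 3 mm high. Set on the head they rest on the ridges; over a gap (every 120 degrees, about 18 degrees of play) the ring goes down 3 to 7 mm to the lens. Turned clockwise while high, they knock on the next ridge's end.
- ring_flange (a point): Centre of the flange's underside, 15 mm above the ring's lower edge. With the ring down on the lens, turning clockwise takes the lugs under the ridges; 35 to 60 degrees on it comes snug, sinks under 1 mm more, and the moment climbs. 0.3 to 0.7 N m about the axis is snug and holds when let go; beyond about 1 N m the glass may chip. Hold it loosely sideways: off-centre pushing spoils the feel.
- phone: loose black phone, 150 x 72 x 9 mm, lying flat; leave alone (origin: centre of its underside)
- lens_cap: loose black lens cap, a disc 55 mm across and 10 mm thick, lying flat; leave alone (origin: centre of its underside)
- screwdriver: loose screwdriver with an orange handle, 170 mm long, lying; leave alone (origin: centre of its length at the table)
- paint_jar: loose small red paint jar, 46 mm across, 52 mm tall; leave alone (origin: centre of its underside)
- glue_stick: loose white glue stick with a blue cap, standing, 29 mm across, 90 mm tall; leave alone (origin: centre of its underside)
- thread_spool: loose blue spool, 34 mm across, 42 mm tall; leave alone (origin: centre of its underside)
- pen_pot: loose white pot, 80 mm across, 95 mm tall, with pens to 165 mm; leave alone (origin: centre of its underside)

How it is judged (in metres and radians):
On the way:
1. the lens lies flat on its seat in the head, let go (horizontal distance between lens_center and lens_seat below 0.0018 m and z of lens_center in the frame of lens_seat between 0.0022 and 0.0046 m and angle between lens_center's own z axis and vertical below 0.06 rad and contact force between the fingers and lens below 0.1 N), for 0.2 s.
At the end, for the whole second after the job is handed in: The lens lies flat (within 0.06 rad) on its seat, centred within 1.8 mm and its centre 2.2 to 4.6 mm above the seat; the ring sits level (within 0.04 rad) over it, centred within 2 mm, its centre 2.2 to 4.5 mm below the head's rim, at rest, and presses on the lens with more than 3 N of its own (horizontal distance between lens_center and lens_seat below 0.0018 m and z of lens_center in the frame of lens_seat between 0.0022 and 0.0046 m and angle between lens_center's own z axis and vertical below 0.06 rad and horizontal distance between ring_center and cell_mouth below 0.002 m and z of ring_center in the frame of cell_mouth between -0.0045 and -0.0022 m and angle between ring_center's own z axis and vertical below 0.04 rad and contact force between ring and lens above 3 N and angular speed of ring below 0.05 rad/s); the robot touches nothing.
It fails at once if the lens is pressed with more than 60 N by the ring or against the head (chipped) (contact force between ring and lens above 60 N or contact force between lens and cell above 60 N).
It fails at once if the lens is let fall more than about 12 mm (contact force between the fingers and lens below 0.01 N and linear speed of lens above 0.5 m/s).
It fails at once if another thing on the table is shifted by more than 30 mm (distance of any of phone, lens_cap, screwdriver, paint_jar, glue_stick, thread_spool, pen_pot from where it was at the start of the episode above 0.03 m).
It also fails if it takes over 72 s, if anything falls off the work surface, if the arm or the gripper's body presses on something with over 40 N, if the wrist force passes 120 N, or if a joint passes its speed limit or range.

## Robot

A 6-joint arm with a two-finger parallel gripper is mounted at the origin on the work surface. World frame = base frame: x ahead of the robot, y to its left, z up, the work surface at z = 0. Lengths are in mm, angles in rad, forces in N, time in s.
With the tool pointing down it reaches from about 250 to 775 mm from the base axis. Payload 4 kg.
Tool frame: the origin (TCP) lies midway between the tips of the shut fingers; the grasp point (between the pads) lies 19 mm behind it; z points along the fingers, y is the direction in which the jaws open and shut (so a half turn about z gives the same grasp; the last joint's range is limited). The gripper opens to 85 mm and grips with 20 to 120 N. Pads are 22 mm wide; open, the fingers measure 114 mm over their backs; the gripper's body (76 mm by 85 mm) begins 54 mm behind the grasp point. The pads swing forward as they close: fully open they stand 13 mm farther back than shut.
Start: joints at [-1.423, 0.087, 1.371, -0, 1.684, -0.103], TCP at [136.494, -532.81, 231.341] pointing down, gripper open.
Joint ranges: [-3.1, 3.1], [-0.76, 2.03], [0.27, 2.55], [-1.08, 4.22], [0.17, 2.65], [-2.57, 2.57]. Speed limits (rad/s): [2.79, 2.79, 3.14, 3.14, 3.14, 3.14].

## Interface

Orientations are given as [roll, pitch, yaw] about the fixed x, y, z axes, in that order (R = Rz(yaw) Ry(pitch) Rx(roll)).
In Python, from station import env gives the robot as it stands. The module is installed in compiled form; this text tells all that it offers.
- The arm moves only by the shell command python3 -m handwheel 'ROWS' [OPENING] [FORCE]. ROWS is JSON, one flat list of numbers, 6 for each row, row after row: the shift along the world's x, y, z in mm, then the turn, a rotation vector about the world's x, y, z in rad. In form: [x, y, z, rx, ry, rz, x, y, z, rx, ry, rz, ...]. A call has 1 to 10 rows; each row is the pose to reach, as a shift and turn from the pose commanded when the call began; what a row does not reach only later rows make up. A row lasts 1/10 s, in which the tool goes at most 50 mm and 8.59 degrees, less where a joint would pass 70% of its speed; a pose out of reach is approached as far as the arm can. A call with a gripper value outside its range is refused whole. OPENING is the opening, from 0 (shut) to 1 (fully open), set as the call begins (- or left out, the last holds). The fingers move at their own pace and stop on an object; FORCE is the grip in N (left out, the last holds). Time passes only in rows, so rows that repeat a pose let the fingers close. It gives the time, the measured TCP pose, the force and the opening at its end, in the units of the state.
- env.state(): the state, without advancing time (a new reading comes with each control period).
- env.snapshot(name): name is "scene" or "top" or "wrist"; returns a dict with "pixels" (420x560x3 uint8, red, green, blue), "depth" (420x560 float32, mm along the optical axis (not along the pixel's ray), 0 where there is no reading), "camera_matrix" (3x3 intrinsics, pixels), "position" and "attitude" of the camera in the world. Camera axes: x right, y up, looking along -z (the intrinsics and any distortion apply to the point x, -y, -z); pixel columns grow to the right and rows downward; lengths in mm; the calibration is good to about 2 mm. A picture is of the moment at which its call begins.
- env.finish_job(): hands the job in, once; it reports no verdict.
The state is a dict: "time": time; "qpos": joint angles; "joint_vel": joint speeds; "effort": joint torques, N m; "position": TCP position; "orientation": TCP orientation; "contact_force": force on the tool from outside, world axes, zero at the start; "torque": the same for the moment, N m; "finger_gap": opening from 0.0 (shut) to 1.0 (fully open).
Only numpy, scipy, OpenCV 4.12 (cv2) and the standard library are available. Lean on these libraries where they do the work, as an engineer would, in place of code of your own. Each camera call takes 0.05 s, during which the arm holds its last target. There are 200 camera calls.

## Working session

There is one attempt and no reset: what is moved stays moved. The work goes in short steps, Python scripts to look and compute and a shell command to move; the robot and the scene stay as the last step left them, time stands still between calls to the robot, and variables do not carry over. Pictures are saved under pics/ and viewed, about 8 in all and at most 12, crops included, and the job is handed in when it is done.

```bash
mkdir -p pics; cat > h.py <<'E'
import numpy as np, cv2
from station import env
from scipy.spatial.transform import Rotation as R
def rot(a):
    a=np.array(a,float)
    return a if a.shape==(3,3) else (R.from_euler('xyz',a).as_matrix() if a.size==3 else R.from_quat(a).as_matrix())
def snap(n,f=None):
    s=env.snapshot(n)
    if f: cv2.imwrite(f,s['pixels'][:,:,::-1])
    return s
def cloud(s):
    K=np.array(s['camera_matrix']);d=s['depth'];v,u=np.mgrid[0:d.shape[0],0:d.shape[1]]
    p=np.stack([(u-K[0,2])/K[0,0]*d,-(v-K[1,2])/K[1,1]*d,-d],-1)
    return p@rot(s['attitude']).T+np.array(s['position'])
E
python3 - <<'E'
from h import *
print(env.state())
for n in('top','scene'):
    s=snap(n,f'pics/{n}0.png');print(n,s['position'],s['attitude'],s['camera_matrix'])
    np.save(n+'0.npy',cloud(s))
a=cv2.imread('pics/top0.png')
E
```

```text
{'time': 0.0, 'qpos': array([-1.42314113e+00,  8.79621147e-02,  1.37230521e+00,  8.09878789e-06,
        1.68361766e+00, -1.03125455e-01]), 'joint_vel': array([ 3.65575402e-04, -1.07806559e-03,  4.24710736e-04,  2.42671298e-03,
       -9.02469194e-05, -3.02220571e-04]), 'effort': array([ 1.66217205e-04, -3.51858115e+01, -3.13275933e+01, -2.24980240e-04,
        1.06312559e-02,  3.54504479e-06]), 'position': array([ 136.39581092, -532.28275849,  230.10940758]), 'orientation': array([-3.13931332e+00, -2.43985916e-04,  2.50781279e-01]), 'contact_force': array([ 6.34574574e-04, -9.70924404e-01,  3.75528302e-01]), 'torque': array([ 0.03523172, -0.010854  , -0.00612146]), 'finger_gap': 0.9982631067393689}
top [ 332.52716616   15.82821555 1529.23693931] [ 0.11164612 -0.02342233 -1.59462597] [[467.31398023   0.         289.23128311]
 [  0.         467.31398023 205.67206391]
 [  0.           0.           1.        ]]
scene [1281.97279258  321.81827973  719.16325577] [ 0.95990476 -0.01137304  1.9800978 ] [[399.28147619   0.         278.85026681]
 [  0.         399.28147619 218.35203091]
 [  0.           0.           1.        ]]
```

View pics/top0.png

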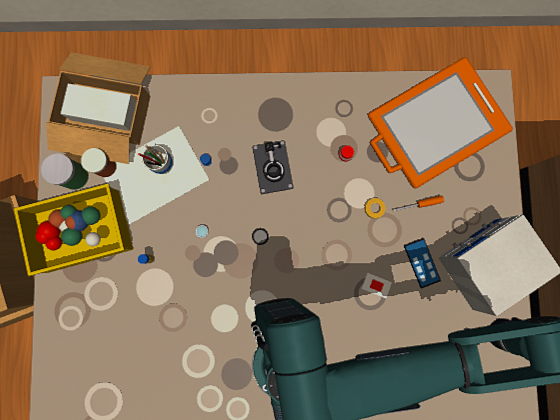

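View pics/scene0.png

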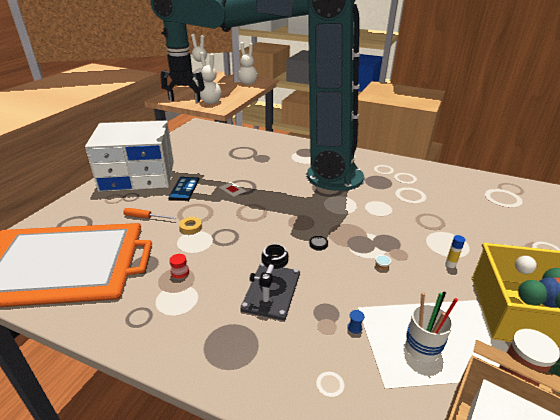

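The top view shows the lens at about (202,231), the magnifier head at about (273,173) with its pillar above at (272,148), and the brass ring at (375,208). The black disc at (260,237) is the lens cap. The scene view agrees.

```bash
python3 - <<'E'
from h import *
c=np.load('top0.npy')
for n,u,v,r,zl,zh in(('lens',202,231,10,15,40),('cap',260,237,10,5,15),('head',273,173,16,100,120),('ring',375,208,14,12,25),('jar',346,153,14,40,70),('spool',206,159,12,30,60),('pot',155,158,20,85,110),('glue',144,259,12,70,110)):
    p=c[v-r:v+r+1,u-r:u+r+1].reshape(-1,3);q=p[(p[:,2]>zl)&(p[:,2]<zh)]
    print(n,len(q),c[v,u].round(), 'mid',((q.min(0)+q.max(0))/2).round(1) if len(q) else p[:,2].max(),(q.max(0)-q.min(0)).round(1) if len(q) else '')
p=c[135:165,255:290].reshape(-1,3);q=p[(p[:,2]>80)];print('pillar',len(q),q.mean(0),q.min(0),q.max(0))
print(c[300,150],c[250,100])
i=cv2.imread('pics/top0.png');cv2.imwrite('pics/crop0.png',cv2.resize(i[130:260,185:395],None,fx=3.8,fy=3.8,interpolation=cv2.INTER_CUBIC))
E
```

```text
lens 124 [425. 258.  25.] mid [425.  259.2  24. ] [38.9 39.2 16.8]
cap 198 [402.  74.   8.] mid [403.9  72.3  10. ] [61.5 61.7  9.9]
head 140 [611.  27.  12.] mid [601.2  24.5 106.3] [57.1 52.8 12.4]
ring 222 [ 490. -308.   -4.] mid [ 489.3 -304.2   18.4] [63.  66.9 12.8]
jar 128 [ 666. -211.   48.] mid [ 671.5 -215.    50. ] [39.8 39.7 18. ]
spool 80 [656. 242.  40.] mid [658.6 246.9  38.8] [32.  29.9 16.3]
pot 146 [652. 394.  86.] mid [653.9 393.1  97.2] [79.3 79.7 24. ]
glue 89 [339. 426.  82.] mid [341.  428.8  84. ] [27.4 28.3 27.9]
pillar 197 [655.46177996  27.91245924 123.74630547] [ 3.32527166e+02 -3.09633755e-01  8.25265320e+01] [ 695.48079174   49.951576   1529.23693931]
[208.49691222 430.294411    -6.3567171 ] [371.88728004 587.25493362   8.24416184]
```

View pics/crop0.png

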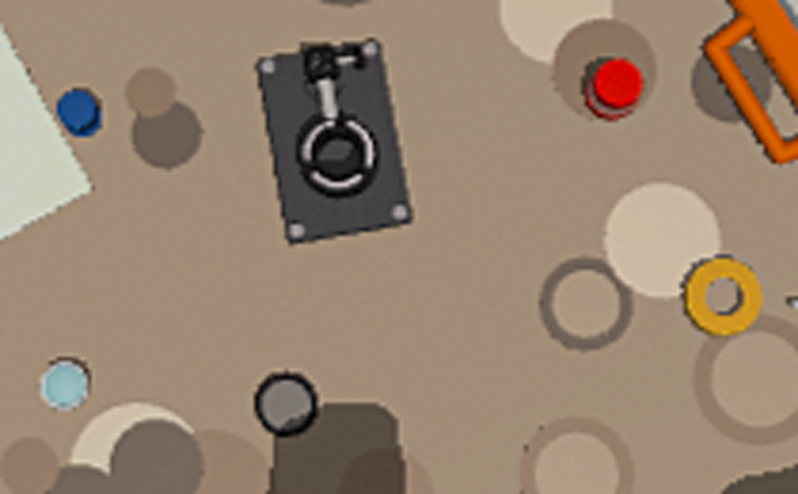

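Positions (mm) are lens ≈ (425,259), head ≈ (602,24), ring ≈ (489,−304), and the sizes fit. Next I go above the lens.

```bash
python3 -m handwheel '[50,140,-10,0,0,0,100,280,-20,0,0,0,145,396,-30,0,0,0,145,396,-30,0,0,0,145,396,-30,0,0,0,145,396,-30,0,0,0,145,396,-30,0,0,0,145,396,-30,0,0,0,145,396,-30,0,0,0,145,396,-30,0,0,0]' 0.6
python3 -m handwheel '[144,396,-50,0,0,0,144,396,-50,0,0,0,144,396,-50,0,0,0,144,396,-50,0,0,0,144,396,-50,0,0,0,144,396,-50,0,0,0,144,396,-50,0,0,0,144,396,-50,0,0,0,144,396,-50,0,0,0,144,396,-50,0,0,0]'
python3 - <<'E'
from h import *
s=env.state();print(s['time'],s['position'],s['orientation'],s['finger_gap'],s['contact_force'])
s=snap('wrist','pics/w1.png');np.save('w1.npy',cloud(s));print(s['position'],s['attitude'],s['camera_matrix'][0])
c=cloud(s).reshape(-1,3);q=c[(abs(c[:,0]-425)<60)&(abs(c[:,1]-259)<60)&(c[:,2]>12)&(c[:,2]<45)]
print(len(q),(q.min(0)+q.max(0))/2,q.max(0)-q.min(0))
E
```

```text
time: 1.1
position: [281.7, -134.2, 200.8]
orientation: [-3.141, -0.0, 0.257]
contact_force: [0.9, -0.8, -0.2]
finger_gap: 0.595
time: 2.1
position: [426.4, 260.6, 149.6]
orientation: [3.141, 0.002, 0.253]
contact_force: [-0.7, -0.3, -1.2]
finger_gap: 0.601
2.1 [426.38842059 260.58575047 149.63012063] [3.14114056e+00 2.39725456e-03 2.53280664e-01] 0.6007225229768237 [-0.67118595 -0.30728862 -1.21558113]
[498.24419267 279.77170054 292.28004815] [-2.94400303e-01 -1.27238425e-03 -1.31843841e+00] [312.98120995   0.         280.33175113]
1580 [427.66428735 261.60115002  23.139382  ] [40.27019976 39.85153515 11.44201251]
```

View pics/w1.png

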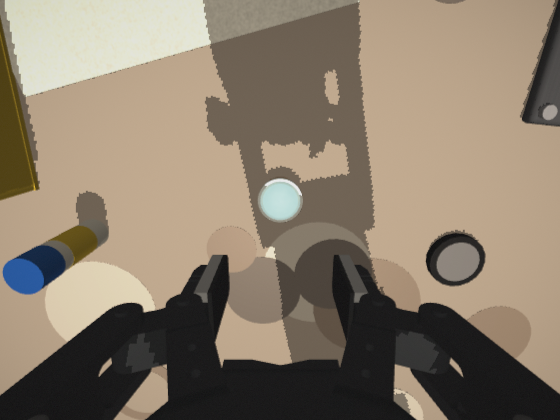

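The wrist view shows the lens at (280,201) and the fingertips near (220,258) and (342,258). I'll take the tip height from the depth.

```bash
python3 - <<'E'
from h import *
c=np.load('w1.npy');i=cv2.imread('pics/w1.png')
for (u0,u1,v0,v1) in((205,232,250,305),(330,358,250,305)):
    p=c[v0:v1,u0:u1].reshape(-1,3);q=p[(p[:,2]>120)&(p[:,2]<200)]
    print('tip z pct',np.percentile(q[:,2],[0,1,5,20]),q[q[:,2].argsort()[:30]].mean(0))
p=c.reshape(-1,3);q=p[(abs(p[:,0]-427)<30)&(abs(p[:,1]-261)<30)&(p[:,2]>10)&(p[:,2]<45)]
print(np.histogram(q[:,2],bins=range(10,40,2)),np.median(p[(abs(p[:,0]-427)<60)&(abs(p[:,1]-200)<30),2]))
g=((c[:,:,2]>17)&(c[:,:,2]<32)&(abs(c[:,:,0]-427)<25)&(abs(c[:,:,1]-261)<25)).astype('uint8')
k,_=cv2.findContours(g,0,1);k=max(k,key=cv2.contourArea);e=cv2.fitEllipse(k);print(e,c[int(e[0][1]),int(e[0][0])])
E
```

```text
tip z pct [152.51060662 154.08873095 157.05061467 162.54329409] [420.22882718 285.85818746 154.18373882]
tip z pct [153.21804215 153.87678326 157.36160592 162.84088059] [432.30799387 236.00489462 154.10380304]
(array([  0,   0,   0,   4,  11,  28, 655, 588, 287,   7,   0,   0,   0,
         0]), array([10, 12, 14, 16, 18, 20, 22, 24, 26, 28, 30, 32, 34, 36, 38])) 208.4195682569555
((279.94305419921875, 199.86929321289062), (43.88710021972656, 44.23342514038086), 102.37371826171875) [429.8437786  262.99363588  26.1108223 ]
```

```bash
python3 - <<'E'
from h import *
c=np.load('w1.npy');p=c.reshape(-1,3)
q=p[(abs(p[:,0]-428)<30)&(abs(p[:,1]-262)<30)&(p[:,2]>22)&(p[:,2]<30)]
print((q.min(0)+q.max(0))/2,np.ptp(q,axis=0),q.mean(0))
q=q[q[:,2]>22.8]
A=np.c_[np.ones(len(q)),q[:,:2]-[428,262],((q[:,:2]-[428,262])**2).sum(1)]
a=np.linalg.lstsq(A,q[:,2],rcond=None)[0];print(a,-a[1:3]/2/a[3]+[428,262])
E
```

```text
[427.63571521 261.59622237  25.43189793] [39.79614268 39.84167985  6.85698064] [428.40441627 261.76113081  24.54912899]
[ 2.65816052e+01 -4.30830785e-03 -7.55482829e-03 -9.61554437e-03] [427.77597171 261.60715546]
```

```bash
python3 -m handwheel '[1.2,0.9,-45,0,0,0,1.2,0.9,-90,0,0,0,1.2,0.9,-120,0,0,0,1.2,0.9,-130,0,0,0,1.2,0.9,-130,0,0,0,1.2,0.9,-130,0,0,0]' 
python3 - <<'E'
from h import *
s=snap('wrist');print(env.state()['position'],env.state()['contact_force']);c=cloud(s);p=c.reshape(-1,3)
q=p[(abs(p[:,0]-428)<30)&(abs(p[:,1]-262)<30)&(p[:,2]>14)&(p[:,2]<30)]
print(np.percentile(q[:,2],[1,50,99]))
for (u0,u1) in((205,232),(330,358)):
    p=c[250:305,u0:u1].reshape(-1,3);q=p[(p[:,2]>15)&(p[:,2]<60)]
    print(np.percentile(q[:,2],[0,1,5,20]),q[q[:,2].argsort()[:20]].mean(0))
cv2.imwrite('pics/w2.png',s['pixels'][120:400,140:420,::-1].repeat(2,0).repeat(2,1))
E
```

```text
time: 2.75
position: [428.3, 259.9, 23.3]
orientation: [-3.141, -0.003, 0.25]
contact_force: [-0.3, 0.2, 0.0]
finger_gap: 0.598
[428.65139258 260.31192283  23.81249933] [-0.63577986 -0.19857901 -0.14387601]
[18.64270044 24.15844018 28.09363276]
[25.74328978 27.66013812 30.34620528 35.27131403] [421.05020195 284.87691676  27.56571665]
[26.14258322 27.5616464  30.27251728 35.33415356] [434.6514389  235.44746588  27.4092527 ]
```

View pics/w2.png

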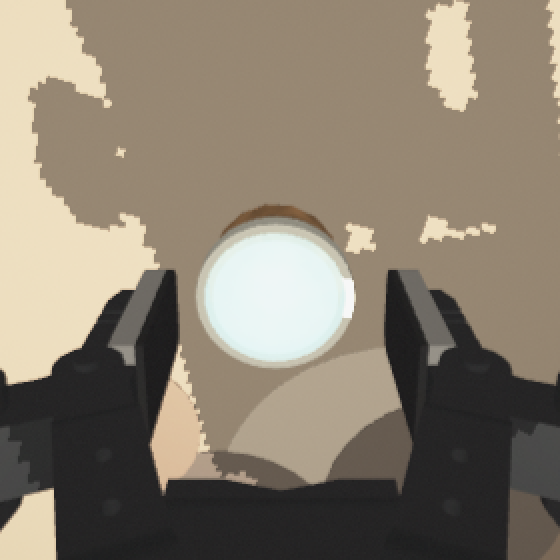

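The lens sits between the pads, slightly off along the jaw, and will self-centre. I go down a further 6 mm and recheck.

```bash
python3 -m handwheel '[0,1.2,-3,0,0,0,0,1.2,-6,0,0,0,0,1.2,-6,0,0,0]' 
python3 - <<'E'
from h import *
s=snap('wrist');print(env.state()['position'],env.state()['contact_force']);c=cloud(s)
for (u0,u1) in((205,232),(330,358)):
    p=c[250:305,u0:u1].reshape(-1,3);q=p[(p[:,2]>13)&(p[:,2]<60)]
    print(np.percentile(q[:,2],[0,1,5,20]),q[q[:,2].argsort()[:20]].mean(0))
E
```

```text
time: 3.1
position: [426.7, 261.4, 15.6]
orientation: [3.142, -0.0, 0.251]
contact_force: [0.1, 0.0, -0.6]
finger_gap: 0.601
[426.66492728 261.40125258  15.50031083] [-0.69256357  0.1236754  -0.67672712]
[18.37036171 19.8132421  23.12067561 28.80200225] [420.34219322 286.6862231   19.47270209]
[18.64766851 19.98360722 23.24436438 28.6987217 ] [433.0651145  236.97291396  19.85350644]
```

```bash
python3 -m handwheel '[1,0.3,1.2,0,0,0,1,0.3,1.2,0,0,0,1,0.3,1.2,0,0,0]' 
python3 -m handwheel '[0,0,0,0,0,0,0,0,0,0,0,0,0,0,0,0,0,0,0,0,0,0,0,0,0,0,0,0,0,0,0,0,0,0,0,0]' 0.3 25
python3 -m handwheel '[0,0,15,0,0,0,0,0,50,0,0,0,0,0,100,0,0,0,0,0,140,0,0,0,0,0,140,0,0,0,0,0,140,0,0,0]' 
python3 - <<'E'
from h import *
s=snap('wrist','pics/w3.png');np.save('w3.npy',cloud(s));print(env.state()['position'],s['position'])
cv2.imwrite('pics/w3c.png',s['pixels'][120:400,140:420,::-1].repeat(2,0).repeat(2,1))
c=cloud(s)
p=c[195:330,210:345].reshape(-1,3);z=p[:,2];q=p[(z>140)&(z<185)]
print(np.histogram(q[:,2],bins=range(140,185,3)))
E
```

```text
time: 3.45
position: [427.8, 261.7, 16.7]
orientation: [3.142, -0.0, 0.251]
contact_force: [-0.5, -1.3, -0.7]
finger_gap: 0.597
time: 4.05
position: [427.9, 261.7, 16.8]
orientation: [-3.142, -0.0, 0.251]
contact_force: [-0.6, 0.1, 2.8]
finger_gap: 0.447
time: 4.65
position: [428.1, 261.8, 157.3]
orientation: [-3.141, -0.002, 0.251]
contact_force: [-0.7, -0.1, -1.0]
finger_gap: 0.444
[427.15447442 261.31843792 155.52848939] [499.42819978 280.54353342 300.32854703]
(array([   0,    0,    0,    0,    0,    3,  144, 1586, 3087,  633,  217,
        226,  211,  235]), array([140, 143, 146, 149, 152, 155, 158, 161, 164, 167, 170, 173, 176,
       179, 182]))
```

View pics/w3c.png

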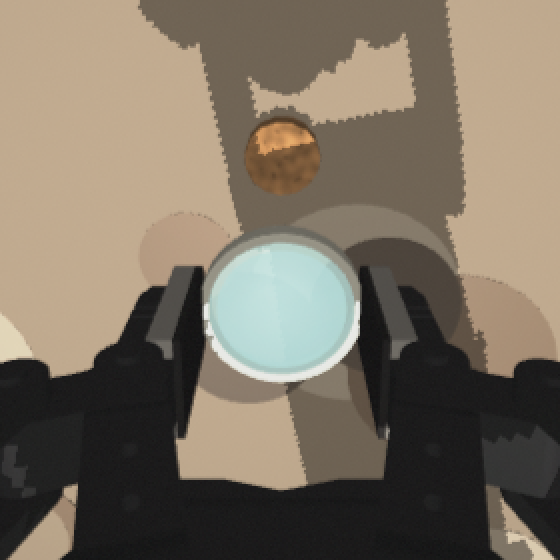

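The lens is gripped level by its edge at about (280,310) in the crop. Next I stop just short of the head for a close look at the bore and the thread gaps.

```bash
python3 -m handwheel '[17,-36,0,0,0,0,35,-74,5,0,0,0,53,-112,5,0,0,0,71,-150,5,0,0,0,89,-188,5,0,0,0,106,-223,5,0,0,0,117.3,-246.6,5,0,0,0,117.3,-246.6,5,0,0,0,117.3,-246.6,5,0,0,0,117.3,-246.6,5,0,0,0]' 
python3 - <<'E'
from h import *
s=snap('wrist','pics/w4.png');c=cloud(s);np.save('w4.npy',c);print(env.state()['position'],s['position'])
cv2.imwrite('pics/w4c.png',cv2.resize(s['pixels'][60:340,140:420,::-1],None,fx=2.1,fy=2.1,interpolation=cv2.INTER_CUBIC))
p=c.reshape(-1,3)
q=p[(np.hypot(p[:,0]-602,p[:,1]-24)<40)&(p[:,2]>107)&(p[:,2]<114)]
print(len(q),(q.min(0)+q.max(0))/2,np.ptp(q,axis=0),np.percentile(q[:,2],[5,50,95]))
E
```

```text
time: 5.7
position: [543.9, 15.9, 159.9]
orientation: [-3.14, 0.003, 0.252]
contact_force: [-0.7, 0.6, -0.7]
finger_gap: 0.45
[544.11188168  16.06919094 160.48634798] [615.93722384  34.691852   302.55974418]
2263 [605.55138482  25.34512181 109.60141798] [54.4435385  55.45451903  5.20264976] [107.1223946  109.17842687 111.02985464]
```

View pics/w4c.png

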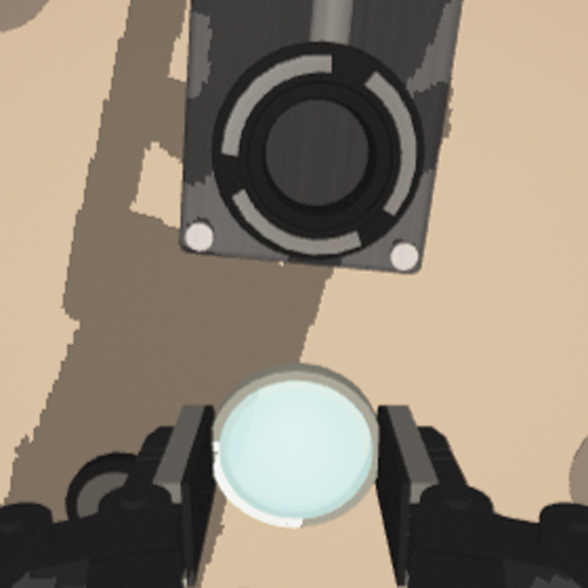

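```bash
python3 - <<'E'
from h import *
c=np.load('w4.npy');p=c.reshape(-1,3)
from scipy.optimize import least_squares
# inner bore edge: rays: use points z 108.8-111.5 (rim)
q=p[(np.hypot(p[:,0]-604.5,p[:,1]-25)<27)&(p[:,2]>109)&(p[:,2]<112)]
print('rim',len(q),(q.min(0)+q.max(0))/2,np.ptp(q,axis=0),np.median(q[:,2]))
f=least_squares(lambda x:np.hypot(q[:,0]-x[0],q[:,1]-x[1])-22,[604,25],loss='soft_l1').x;print(f)
i=cv2.imread('pics/w4.png').min(2).reshape(-1)
m=(np.hypot(p[:,0]-f[0],p[:,1]-f[1])<31)&(p[:,2]>102)&(p[:,2]<113)&(i>90)
r=p[m];g=least_squares(lambda x:np.hypot(r[:,0]-x[0],r[:,1]-x[1])-26,f,loss='soft_l1').x;print('ridge centre',len(r),g)
for ctr in(f,g):
  a=np.degrees(np.arctan2(r[:,1]-ctr[1],r[:,0]-ctr[0]))%360;h=np.histogram(a,bins=np.arange(0,361,3))[0]
  print(''.join('#' if x>3 else '.' for x in h))
  for b in range(0,360,30):
    k=(a>=b)&(a<b+30); print(b,k.sum(),np.median(r[k,2]).round(1) if k.any() else '',end='; ')
print()
# lens rel TCP
q=p[(np.hypot(p[:,0]-545,p[:,1]-15)<24)&(p[:,2]>158)&(p[:,2]<175)]
q=q[q[:,2]>166.5]; o=np.array([545,15]);A=np.c_[np.ones(len(q)),q[:,:2]-o,((q[:,:2]-o)**2).sum(1)]
A=A[np.hypot(*(q[:,:2]-o).T)<18];z=q[np.hypot(*(q[:,:2]-o).T)<18,2]
b=np.linalg.lstsq(A,z,rcond=None)[0];print(b,-b[1:3]/2/b[3]+o)
# pillar direction
q=p[(p[:,2]>80)&(p[:,2]<104)&(p[:,0]>640)&(abs(p[:,1]-30)<40)];print('arm',len(q),q.mean(0))
E
```

```text
rim 1164 [604.62966971  26.89499719 110.47569724] [50.12657628 49.81370513  2.95139333] 110.17083327591467
[606.28338828  25.20754209]
ridge centre 1509 [606.31666435  25.13806528]
..################################........################################........################################......
0 133 105.9; 30 180 106.9; 60 173 108.1; 90 66 109.0; 120 108 105.9; 150 144 106.9; 180 148 108.1; 210 59 108.7; 240 99 105.9; 270 153 107.0; 300 171 108.2; 330 75 108.9; ..################################........################################........################################......
0 133 105.9; 30 177 106.9; 60 176 108.1; 90 66 109.0; 120 111 105.9; 150 141 106.9; 180 150 108.1; 210 57 108.7; 240 99 105.9; 270 153 107.0; 300 168 108.2; 330 78 108.9; 
[ 1.69629449e+02 -1.68039863e-02  5.12037717e-03 -9.35955219e-03] [544.10230821  15.27353751]
arm 2632 [668.94425792  29.35129861  93.52755254]
```

The head axis is at (606.3,25.2), with the thread gaps centred at 354°, 114° and 234°. The lens in hand needs to shift by (62.2, 9.9).

```bash
python3 -m handwheel '[35,5,0,0,0,0,62.2,9.9,0,0,0,0,62.2,9.9,-25,0,0,0,62.2,9.9,-42,0,0,0,62.2,9.9,-45,0,0,0,62.2,9.9,-45,0,0,0,62.2,9.9,-45,0,0,0,62.2,9.9,-45,0,0,0]' 
python3 - <<'E'
from h import *
s=snap('wrist','pics/w5.png');c=cloud(s);np.save('w5.npy',c);print(env.state()['position'],s['position'],env.state()['contact_force'])
cv2.imwrite('pics/w5c.png',cv2.resize(s['pixels'][120:340,140:420,::-1],None,fx=2.1,fy=2.1,interpolation=cv2.INTER_CUBIC))
E
```

```text
time: 6.55
position: [607.9, 25.1, 118.3]
orientation: [3.141, -0.003, 0.251]
contact_force: [-0.7, -0.1, -0.6]
finger_gap: 0.45
[607.84534407  24.97658006 118.16774922] [679.05545906  44.00060491 261.33112727] [-0.19963054 -0.65014814  0.42257164]
```

View pics/w5c.png

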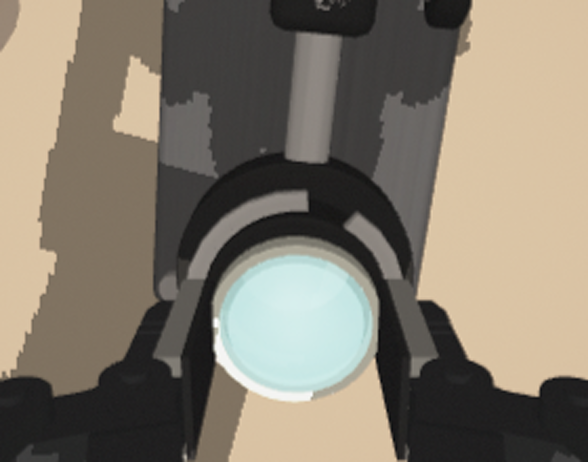

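```bash
python3 - <<'E'
from h import *
from scipy.optimize import least_squares
c=np.load('w5.npy');p=c.reshape(-1,3);i=cv2.imread('pics/w5.png').min(2).reshape(-1)
d=np.hypot(p[:,0]-607,p[:,1]-25)
r=p[(d<32)&(d>20)&(p[:,2]>103)&(p[:,2]<112)&(i>90)]
print(len(r),least_squares(lambda x:np.hypot(r[:,0]-x[0],r[:,1]-x[1])-26,[607,25],loss='soft_l1').x)
o=np.array([607,25]);q=p[(d<18)&(p[:,2]>117)&(p[:,2]<130)]
A=np.c_[np.ones(len(q)),q[:,:2]-o,((q[:,:2]-o)**2).sum(1)];b=np.linalg.lstsq(A,q[:,2],rcond=None)[0];print(b,-b[1:3]/2/b[3]+o,len(q))
q=p[(d>29)&(d<32.5)&(p[:,2]>88)&(p[:,2]<100)];print('shoulder',len(q),np.median(q[:,2]))
E
```

```text
940 [606.273155    25.34925841]
[ 1.28251311e+02  1.64324809e-02  8.50993167e-03 -1.26379067e-02] [607.65012669  25.3366828 ] 3850
shoulder 1129 94.1682812303784
```

```bash
python3 - <<'E'
from h import *
from scipy.optimize import least_squares
for f,o,zl in(('w4',(544.5,15.2),163),('w5',(607.2,25.2),121)):
  c=np.load(f+'.npy');p=c.reshape(-1,3);i=cv2.imread(f'pics/{f}.png').reshape(-1,3).astype(int)
  d=np.hypot(p[:,0]-o[0],p[:,1]-o[1])
  q=p[(d<22)&(p[:,2]>zl)&(p[:,2]<zl+10)&(i[:,0]>i[:,2]+15)]
  s=least_squares(lambda x:np.linalg.norm(q-x,axis=1)-58.9,[*o,zl-52],loss='soft_l1',f_scale=.3);x=s.x;print(f,len(q),x,x[2]+58.9, (q.min(0)+q.max(0))/2,np.ptp(q,axis=0),q.mean(0))
E
```

```text
w4 3377 [544.08791053  16.20741903 110.4184036 ] 169.31840359688363 [543.08895766  16.31452797 168.1141232 ] [33.14065069 35.14526677  6.47243977] [544.38307144  16.87756811 168.08158756]
w5 3675 [607.97622611  25.57933699  68.72576133] 127.62576132703538 [608.09068519  25.44753678 126.37460529] [35.30940563 35.3358138   6.66723045] [609.37027037  25.84955759 126.29787758]
```

```bash
python3 -m handwheel '[-0.8,-0.5,0,0,0,0,-0.8,-0.5,-3,0,0,0,-0.8,-0.5,-5,0,0,0,-0.8,-0.5,-6,0,0,0,-0.8,-0.5,-6.5,0,0,0,-0.8,-0.5,-7,0,0,0,-0.8,-0.5,-7,0,0,0]' 
python3 -m handwheel '[0,0,-0.5,0,0,0,0,0,-1,0,0,0,0,0,-1,0,0,0]'
```

```text
time: 7.3
position: [606.4, 24.4, 109.4]
orientation: [3.142, 0.0, 0.251]
contact_force: [0.3, -0.1, -0.5]
finger_gap: 0.447
time: 7.6
position: [606.5, 24.4, 108.9]
orientation: [3.141, -0.0, 0.251]
contact_force: [0.4, 0.8, 1.4]
finger_gap: 0.441
```

```bash
python3 -m handwheel '[0,0,-0.5,0,0,0,0,0,-0.5,0,0,0]';python3 -m handwheel '[0,0,-0.5,0,0,0,0,0,-0.5,0,0,0]'
python3 - <<'E'
from h import *
from scipy.optimize import least_squares
s=snap('wrist','pics/w6.png');c=cloud(s);np.save('w6.npy',c);p=c.reshape(-1,3);i=s['pixels'].reshape(-1,3).astype(int)
print(env.state()['position'],env.state()['contact_force'],env.state()['torque'])
d=np.hypot(p[:,0]-606.3,p[:,1]-25.2)
q=p[(d<22)&(p[:,2]>112)&(p[:,2]<124)&(i[:,2]>i[:,0]+15)]
x=least_squares(lambda x:np.linalg.norm(q-x,axis=1)-58.9,[606,25,60],loss='soft_l1',f_scale=.3).x;print(x,x[2]+58.9-7)
r=p[(d<32)&(d>22)&(p[:,2]>103)&(p[:,2]<110)&(i.min(1)>90)]
print(len(r),least_squares(lambda x:np.hypot(r[:,0]-x[0],r[:,1]-x[1])-26,[606,25],loss='soft_l1').x)
q=p[(d>29)&(d<32.5)&(p[:,2]>88)&(p[:,2]<100)];print('shoulder',len(q),np.median(q[:,2]))
E
```

```text
time: 7.8
position: [606.5, 24.4, 108.9]
orientation: [3.141, -0.001, 0.251]
contact_force: [-1.7, 0.3, 4.1]
finger_gap: 0.442
time: 8.0
position: [606.6, 24.4, 108.9]
orientation: [3.141, -0.001, 0.251]
contact_force: [-3.4, -0.3, 6.1]
finger_gap: 0.444
[606.56627701  24.36663102 108.89209439] [-2.59117769 -0.03602414  6.23842174] [3.63063646e-04 4.85939967e-01 3.83605960e-02]
[606.54218867  24.80324087  59.27523351] 111.17523351422979
1326 [606.09089369  25.42448654]
shoulder 1158 94.24851468764362
```

Contact is 6 N up and 3 N toward −x, so the bevel is riding on the rim on the +x side. I ease back in −x.

```bash
python3 -m handwheel '[-0.5,0,0,0,0,0,-0.5,0,0,0,0,0]';python3 -m handwheel '[-0.5,0,0,0,0,0,-0.5,0,0,0,0,0]'
python3 -m handwheel '[0,0.4,0,0,0,0,0,0.4,0,0,0,0]'
```

```text
time: 8.25
position: [606.5, 24.4, 108.9]
orientation: [3.141, -0.002, 0.251]
contact_force: [-1.0, 0.2, 6.1]
finger_gap: 0.445
time: 8.45
position: [606.5, 24.4, 108.9]
orientation: [3.141, -0.003, 0.251]
contact_force: [0.2, 0.3, 5.2]
finger_gap: 0.445
time: 8.65
position: [606.5, 24.4, 108.9]
orientation: [3.14, -0.003, 0.251]
contact_force: [0.7, -1.1, 5.9]
finger_gap: 0.448
```

The lens centre reads 1.7 mm above home with its lower edge in the bore, and the fingertips appear to rest on the rim. I relieve the load and release.

```bash
python3 -m handwheel '[0.3,0,0.8,0,0,0,0.3,0,0.8,0,0,0]';python3 -m handwheel '[0,0,0,0,0,0,0,0,0,0,0,0,0,0,0,0,0,0,0,0,0,0,0,0]' 0.65
python3 -m handwheel '[0,0,20,0,0,0,0,0,60,0,0,0,-40,-5,90,0,0,0,-60,-10,90,0,0,0,-60,-10,90,0,0,0,-60,-10,90,0,0,0]'
python3 - <<'E'
from h import *
from scipy.optimize import least_squares
s=snap('wrist','pics/w7.png');c=cloud(s);np.save('w7.npy',c);p=c.reshape(-1,3);i=s['pixels'].reshape(-1,3).astype(int)
cv2.imwrite('pics/w7c.png',cv2.resize(s['pixels'][90:300,180:390,::-1],None,fx=2.4,fy=2.4,interpolation=cv2.INTER_CUBIC))
print(env.state()['position'],env.state()['contact_force'])
d=np.hypot(p[:,0]-606.3,p[:,1]-25.2)
q=p[(d<18)&(p[:,2]>108)&(p[:,2]<124)&(i[:,2]>i[:,0]+10)]
x=least_squares(lambda x:np.linalg.norm(q-x,axis=1)-58.9,[606,25,60],loss='soft_l1',f_scale=.3).x;print(len(q),x,x[2]+58.9-7)
q=p[(d<18.5)];A=np.c_[np.ones(len(q)),q[:,:2]-[606.3,25.2],((q[:,:2]-[606.3,25.2])**2).sum(1)];print(np.linalg.lstsq(A,q[:,2],rcond=None)[0])
r=p[(d<32)&(d>22)&(p[:,2]>103)&(p[:,2]<110)&(i.min(1)>90)]
print(len(r),least_squares(lambda x:np.hypot(r[:,0]-x[0],r[:,1]-x[1])-26,[606,25],loss='soft_l1').x)
E
```

```text
time: 8.85
position: [606.5, 24.4, 108.9]
orientation: [3.14, -0.002, 0.251]
contact_force: [1.6, -0.9, 4.6]
finger_gap: 0.443
time: 9.25
position: [605.2, 24.9, 107.5]
orientation: [-3.141, 0.002, 0.251]
contact_force: [-0.2, -0.5, -0.3]
finger_gap: 0.648
time: 9.85
position: [545.7, 14.9, 198.1]
orientation: [-3.142, -0.0, 0.251]
contact_force: [-0.8, 0.6, -0.2]
finger_gap: 0.644
[545.79051508  14.92876113 197.46634187] [ 0.11243438 -0.0445021   0.02038439]
1993 [605.91466201  24.53837415  57.33077326] 109.23077326311828
[1.42813145e+02 5.09199759e+00 4.07566267e+00 6.28734908e-02]
1038 [606.32548461  25.09625452]
```

View pics/w7c.png

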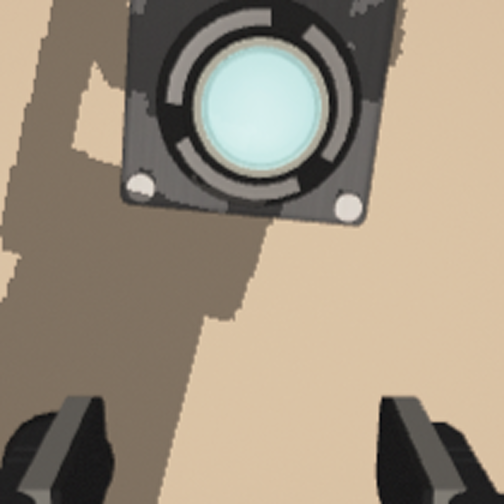

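The lens is home: centre height 109.2 mm, centred, let go. Now to the ring, with a wrist turn of +2.15 rad for clockwise room later and so the jaw stays clear of the screwdriver tip.

```bash
python3 -m handwheel '[-6,-32,0,0,0,0.14,-12,-64,0,0,0,0.28,-18,-96,0,0,0,0.42,-24,-128,0,0,0,0.56,-30,-160,0,0,0,0.7,-36,-192,0,0,0,0.84,-42,-224,0,0,0,0.98,-48,-256,0,0,0,1.12,-54,-288,-20,0,0,1.26,-57,-319,-30,0,0,1.4]' 1.0
python3 -m handwheel '[0,0,-10,0,0,0.14,0,0,-18,0,0,0.28,0,0,-18,0,0,0.42,0,0,-18,0,0,0.56,0,0,-18,0,0,0.7,0,0,-18,0,0,0.75,0,0,-18,0,0,0.75,0,0,-18,0,0,0.75]'
python3 - <<'E'
from h import *
from scipy.optimize import least_squares
s=snap('wrist','pics/w8.png');c=cloud(s);np.save('w8.npy',c);p=c.reshape(-1,3);i=s['pixels'].reshape(-1,3).astype(int)
print(env.state()['position'],env.state()['qpos'])
d=np.hypot(p[:,0]-489,p[:,1]+304)
q=p[(d<40)&(p[:,2]>15.5)&(p[:,2]<21)&(i[:,0]>i[:,2]+60)]
print(len(q),(q.min(0)+q.max(0))/2,np.ptp(q,axis=0),np.median(q[:,2]),q.mean(0))
E
```

```text
time: 10.9
position: [488.3, -305.4, 165.6]
orientation: [-3.139, -0.002, 1.656]
contact_force: [0.4, -0.2, 0.3]
finger_gap: 1.003
time: 11.7
position: [488.9, -304.2, 149.1]
orientation: [3.142, -0.002, 2.4]
contact_force: [0.8, -0.4, -0.5]
finger_gap: 1.0
[ 488.87929993 -304.14179008  149.39213252] [-6.55082364e-01  1.74732085e-01  1.43599406e+00  1.64902231e-04
  1.53230436e+00 -1.48435285e+00]
3013 [ 491.99108123 -303.32609482   18.11787367] [65.58938661 65.42628805  4.98962007] 18.348247290064137 [ 491.04184806 -302.54074207   18.33449552]
```

View pics/w8.png

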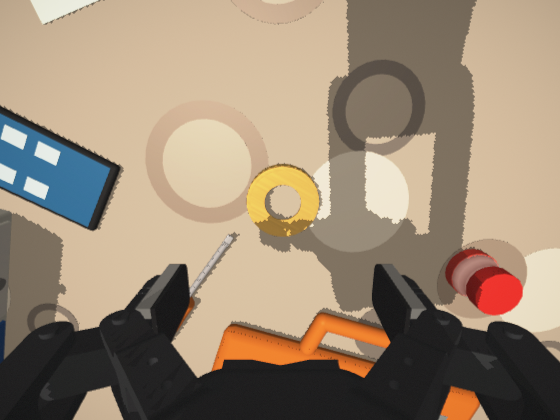

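The ring is at (492.0,−303.3) with its top at 18.3 mm. The screwdriver tip at (233,237) lies near the left finger's path, so I turn −0.2 rad for clearance, then descend.

```bash
python3 -m handwheel '[3.2,0.9,-40,0,0,-0.1,3.2,0.9,-85,0,0,-0.2,3.2,0.9,-120,0,0,-0.2,3.2,0.9,-135,0,0,-0.2,3.2,0.9,-145,0,0,-0.2,3.2,0.9,-149,0,0,-0.2,3.2,0.9,-149,0,0,-0.2,3.2,0.9,-149,0,0,-0.2]'
python3 - <<'E'
from h import *
s=snap('wrist','pics/w9.png');c=cloud(s)
cv2.imwrite('pics/w9c.png',s['pixels'][120:400,100:460,::-1].repeat(2,0).repeat(2,1))
p=c.reshape(-1,3);i=s['pixels'].reshape(-1,3).astype(int);d=np.hypot(p[:,0]-492,p[:,1]+303)
q=p[(d<40)&(p[:,2]>16)&(p[:,2]<21)&(i[:,0]>i[:,2]+60)]
print((q.min(0)+q.max(0))/2,np.ptp(q,axis=0),np.median(q[:,2]))
for (u0,u1) in((160,192),(370,402)):
    p=c[250:315,u0:u1].reshape(-1,3);q=p[(p[:,2]>3)&(p[:,2]<60)]
    print(np.percentile(q[:,2],[0,1,5,20]),q[q[:,2].argsort()[:20]].mean(0))
E
```

```text
time: 12.55
position: [493.2, -304.3, 3.4]
orientation: [3.14, 0.004, 2.201]
contact_force: [-0.1, 0.2, 0.0]
finger_gap: 0.999
[ 491.80685537 -303.29482612   18.14209004] [65.90173225 66.36429622  4.27895609] 18.313406816549197
[16.38406627 17.68631038 19.53364433 24.09883501] [ 459.14993554 -328.88979532   17.19579977]
[16.55540202 17.64345624 19.72597912 24.09663054] [ 528.25732688 -278.44580841   17.28781344]
```

View pics/w9c.png

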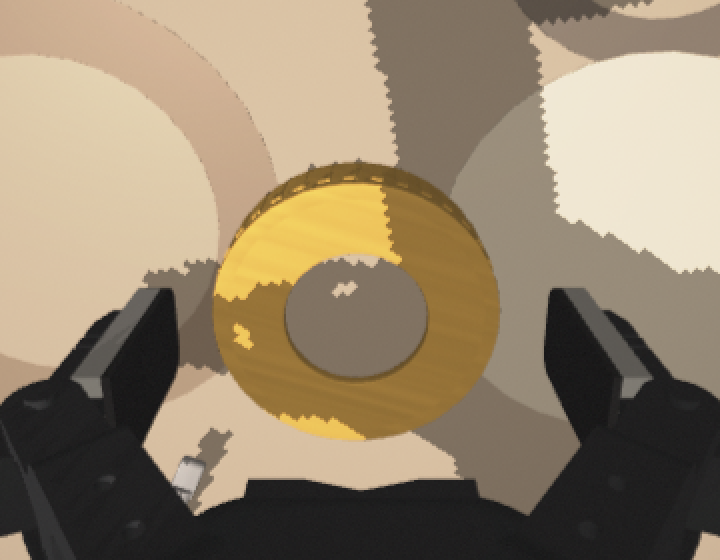

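The ring lies between the open pads, about (357,315) in the crop, and the screwdriver tip is clear at (190,480). I go down a little more and close.

```bash
python3 -m handwheel '[0,0,-3,0,0,0,0,0,-3.5,0,0,0,0,0,-3.5,0,0,0,0,0,-3.5,0,0,0]' - 40
python3 -m handwheel '[0,0,0,0,0,0,0,0,0,0,0,0,0,0,0,0,0,0,0,0,0,0,0,0,0,0,0,0,0,0]' 0.5 40
python3 -m handwheel '[0,0,20,0,0,0,0,0,60,0,0,0,0,0,105,0,0,0,0,0,150,0,0,0,0,0,150,0,0,0,0,0,150,0,0,0,0,0,150,0,0,0]'
python3 - <<'E'
from h import *
from scipy.optimize import least_squares
s=snap('wrist','pics/w10.png');c=cloud(s);np.save('w10.npy',c)
p=c.reshape(-1,3);i=s['pixels'].reshape(-1,3).astype(int);t=env.state()['position'];print(t,env.state()['contact_force'],env.state()['torque'])
d=np.hypot(p[:,0]-t[0],p[:,1]-t[1])
q=p[(d<40)&(p[:,2]>t[2]+5)&(p[:,2]<t[2]+40)&(i[:,0]>i[:,2]+45)];print(len(q),np.percentile(q[:,2],[5,50,95]))
m=np.median(q[:,2]);q=q[abs(q[:,2]-m)<3];A=np.c_[np.ones(len(q)),q[:,:2]-t[:2]];print('plane',np.linalg.lstsq(A,q[:,2],rcond=None)[0])
print((q.min(0)+q.max(0))/2,np.ptp(q,axis=0))
g=((abs(c[:,:,2]-m)<3)&(s['pixels'][:,:,0].astype(int)>s['pixels'][:,:,2]+45)&(np.hypot(c[:,:,0]-t[0],c[:,:,1]-t[1])<36)).astype('uint8')
ks,h=cv2.findContours(g,cv2.RETR_CCOMP,cv2.CHAIN_APPROX_NONE)
for k,hh in zip(ks,h[0]):
  if cv2.contourArea(k)>500:
    xy=c[k[:,0,1],k[:,0,0]];xy=xy[abs(xy[:,2]-m)<4];K=np.array(s['camera_matrix'])
    e=cv2.fitEllipse(k);print(hh[3],e)
E
```

```text
time: 13.0
position: [491.9, -303.3, -2.1]
orientation: [3.141, 0.0, 2.201]
contact_force: [-0.8, 0.0, -0.0]
finger_gap: 1.0
time: 13.5
position: [492.2, -303.6, -1.5]
orientation: [3.141, 0.001, 2.201]
contact_force: [-1.1, 0.3, 4.6]
finger_gap: 0.757
time: 14.2
position: [490.6, -302.3, 144.8]
orientation: [-3.14, -0.005, 2.201]
contact_force: [0.2, 1.0, -2.6]
finger_gap: 0.758
[ 490.45153714 -302.1859176   144.35599836] [-0.88666711 -0.09652829 -2.59646567] [-0.00859953 -0.00306376  0.02403711]
12846 [159.06671139 164.47587003 165.46990218]
plane [ 1.64489866e+02 -3.06588321e-03  1.65340376e-03]
[ 491.31469659 -302.08709341  164.2270398 ] [66.35548406 66.94341517  5.48508103]
-1 ((280.41485595703125, 282.85357666015625), (133.22897338867188, 146.8253173828125), 90.01275634765625)
2 ((280.5085754394531, 285.73602294921875), (63.979400634765625, 73.56683349609375), 90.64751434326172)
```

The ring is held level, top at TCP+20. I carry it over the head and lower it close.

```bash
python3 -m handwheel '[15,44,3,0,0,0,31,88,3,0,0,0,47,134,3,0,0,0,62,180,3,0,0,0,78,226,3,0,0,0,94,272,3,0,0,0,107,310,3,0,0,0,114.1,328.7,3,0,0,0,114.1,328.7,3,0,0,0,114.1,328.7,3,0,0,0]'
python3 -m handwheel '[0,0,-20,0,0,0,0,0,-36,0,0,0,0,0,-40,0,0,0,0,0,-40,0,0,0,0,0,-40,0,0,0]'
python3 - <<'E'
from h import *
from scipy.optimize import least_squares
s=snap('wrist','pics/w11.png');c=cloud(s);t=env.state();print(t['position'],t['qpos'][5],t['contact_force'],t['torque'])
p=c.reshape(-1,3);i=s['pixels'].reshape(-1,3).astype(int);d=np.hypot(p[:,0]-606.3,p[:,1]-25.2)
q=p[(d<42)&(p[:,2]>125)&(p[:,2]<140)&(i[:,0]>i[:,2]+45)];m=np.median(q[:,2]);q=q[abs(q[:,2]-m)<2];print(m,(q.min(0)+q.max(0))/2,np.ptp(q,axis=0))
q=p[(d<15)&(p[:,2]>112)&(p[:,2]<120)&(i[:,2]>i[:,0]+5)]
if len(q)>50:print(len(q),least_squares(lambda x:np.linalg.norm(q-x,axis=1)-58.9,[606,25,57],loss='soft_l1',f_scale=.3).x)
E
```

```text
time: 15.25
position: [604.8, 25.6, 148.2]
orientation: [-3.138, -0.002, 2.202]
contact_force: [-1.0, -0.9, -1.7]
finger_gap: 0.758
time: 15.75
position: [606.2, 24.6, 111.4]
orientation: [3.141, 0.001, 2.2]
contact_force: [-0.2, 0.0, -2.4]
finger_gap: 0.758
[606.52433201  24.79406065 111.90521367] -0.6817115951425645 [ 0.69596181  0.47350386 -1.20276073] [ 0.00889606  0.04647496 -0.02838235]
131.1490502049382 [606.94553618  25.03913555 131.08301409] [66.19362869 66.37837608  3.85823199]
1898 [605.06149281  25.94615463  57.73857829]
```

```bash
python3 -m handwheel '[-0.5,0.1,-3,0,0,0,-0.5,0.1,-5,0,0,0,-0.5,0.1,-6,0,0,0,-0.5,0.1,-6,0,0,0]'
python3 -m handwheel '[0,0,-1,0,0,0,0,0,-1,0,0,0]'
python3 -m handwheel '[0,0,-1,0,0,0,0,0,-1,0,0,0]'
```

```text
time: 16.2
position: [605.5, 25.5, 104.7]
orientation: [-3.142, 0.0, 2.201]
contact_force: [-0.0, -0.6, -2.7]
finger_gap: 0.761
time: 16.4
position: [605.5, 25.5, 103.8]
orientation: [3.142, 0.0, 2.201]
contact_force: [0.5, -0.6, -2.0]
finger_gap: 0.759
time: 16.6
position: [605.5, 25.4, 102.8]
orientation: [3.142, 0.0, 2.201]
contact_force: [0.9, -0.8, -1.4]
finger_gap: 0.757
```

```bash
python3 -m handwheel '[0,0,-1,0,0,0,0,0,-1,0,0,0]'
python3 -m handwheel '[0,0,-1,0,0,0,0,0,-1,0,0,0]'
python3 -c "
from h import *
print(env.state()['torque'])"
```

```text
time: 16.8
position: [605.5, 25.4, 101.7]
orientation: [3.142, 0.0, 2.201]
contact_force: [0.3, -1.3, -2.2]
finger_gap: 0.761
time: 17.0
position: [605.6, 25.4, 101.2]
orientation: [3.141, 0.0, 2.201]
contact_force: [0.3, -0.4, 0.6]
finger_gap: 0.758
[-0.04383342  0.02187853 -0.00960212]
```

Contact is at TCP z≈101, so the lugs are about mid-ridge. I turn clockwise with light down pressure to find the gap.

```bash
python3 -m handwheel '[0,0,-0.8,0,0,-0.08,0,0,-1,0,0,-0.16,0,0,-1.2,0,0,-0.24]'
python3 -m handwheel '[0,0,-0.2,0,0,-0.08,0,0,-0.5,0,0,-0.16,0,0,-0.8,0,0,-0.24]'
python3 -c "
from h import *
print(env.state()['torque'])"
```

```text
time: 17.3
position: [606.1, 25.5, 100.7]
orientation: [3.14, 0.001, 1.958]
contact_force: [-0.2, -0.7, 1.3]
finger_gap: 0.757
time: 17.6
position: [606.3, 25.3, 100.1]
orientation: [3.139, 0.001, 1.718]
contact_force: [0.4, -1.4, 1.8]
finger_gap: 0.756
[-0.18108864  0.04377555  0.05397581]
```

```bash
python3 -m handwheel '[0,0,-0.2,0,0,-0.08,0,0,-0.5,0,0,-0.16,0,0,-0.6,0,0,-0.24]'
python3 -m handwheel '[0,0,-0.2,0,0,-0.08,0,0,-0.4,0,0,-0.16,0,0,-0.6,0,0,-0.24]'
python3 -c "
from h import *
print(env.state()['torque'])"
```

```text
time: 17.9
position: [606.3, 25.5, 99.6]
orientation: [3.139, -0.0, 1.478]
contact_force: [-0.0, -1.7, 1.5]
finger_gap: 0.756
time: 18.2
position: [605.5, 25.5, 97.5]
orientation: [3.141, -0.0, 1.238]
contact_force: [-0.2, -0.7, -1.7]
finger_gap: 0.755
[-0.06283103 -0.12545847  0.02217304]
```

It dropped off the ridge end into the gap. I lower it to the lens.

```bash
python3 -m handwheel '[0,0,-0.7,0,0,0,0,0,-0.7,0,0,0]'
python3 -m handwheel '[0,0,-0.7,0,0,0,0,0,-0.7,0,0,0]'
python3 -m handwheel '[0,0,-0.7,0,0,0,0,0,-0.7,0,0,0]'
python3 -c "
from h import *
print(env.state()['torque'])"
```

```text
time: 18.4
position: [605.4, 25.5, 96.7]
orientation: [-3.141, 0.0, 1.242]
contact_force: [0.4, -0.3, -3.0]
finger_gap: 0.761
time: 18.6
position: [605.5, 25.5, 96.5]
orientation: [3.141, 0.0, 1.241]
contact_force: [-0.4, 0.4, -0.6]
finger_gap: 0.756
time: 18.8
position: [605.5, 25.5, 96.4]
orientation: [3.141, -0.0, 1.241]
contact_force: [-1.7, -1.0, 3.9]
finger_gap: 0.765
[-0.08171564  0.40927665  0.04837152]
```

```bash
python3 -m handwheel '[0,0,0,0,0,-0.07,0,0,0,0,0,-0.14,0,0,0,0,0,-0.2]'
python3 -c "
from h import *
print(env.state()['torque'])"
python3 -m handwheel '[0,0,0,0,0,-0.07,0,0,0,0,0,-0.14]'
python3 -c "
from h import *
print(env.state()['torque'])"
```

```text
time: 19.1
position: [606.3, 25.3, 96.5]
orientation: [3.139, -0.001, 1.038]
contact_force: [-0.8, -1.0, 1.0]
finger_gap: 0.76
[-0.15843955  0.09851532  0.0618531 ]
time: 19.3
position: [606.3, 25.2, 96.5]
orientation: [3.139, -0.001, 0.898]
contact_force: [-0.4, -0.6, 2.1]
finger_gap: 0.757
[-0.10513755  0.11341397  0.04802137]
```

```bash
t(){ python3 -c "
from h import *
print(env.state()['torque'])"; }
python3 -m handwheel '[0,0,0,0,0,-0.08,0,0,0,0,0,-0.16]';t
python3 -m handwheel '[0,0,0,0,0,-0.07,0,0,0,0,0,-0.14]';t
```

```text
time: 19.5
position: [606.4, 25.4, 96.5]
orientation: [3.139, -0.002, 0.738]
contact_force: [-0.5, -0.6, 2.2]
finger_gap: 0.762
[-0.05240703  0.09902018  0.071662  ]
time: 19.7
position: [606.4, 25.3, 96.5]
orientation: [3.14, -0.002, 0.598]
contact_force: [0.2, -0.7, 1.9]
finger_gap: 0.759
[-0.09320829  0.08428848  0.07537017]
```

```bash
python3 -m handwheel '[0,0,0,0,0,-0.05,0,0,0,0,0,-0.1]';python3 -c "
from h import *
print(env.state()['torque'])"
```

```text
time: 19.9
position: [606.4, 25.4, 96.5]
orientation: [3.14, -0.002, 0.499]
contact_force: [0.2, -0.3, 2.9]
finger_gap: 0.757
[-0.03480816  0.04691713  0.03310086]
```

```bash
t(){ python3 -c "
from h import *
print(env.state()['torque'])"; }
python3 -m handwheel '[0,0,0,0,0,-0.05,0,0,0,0,0,-0.1]';t
python3 -m handwheel '[0,0,0,0,0,-0.04,0,0,0,0,0,-0.08]';t
```

```text
time: 20.1
position: [606.5, 25.3, 96.5]
orientation: [3.14, -0.002, 0.399]
contact_force: [0.4, -0.8, 2.4]
finger_gap: 0.76
[-0.12775018 -0.01780999  0.20078808]
time: 20.3
position: [606.5, 25.2, 96.4]
orientation: [3.14, -0.002, 0.32]
contact_force: [-0.1, -1.0, 1.8]
finger_gap: 0.754
[-0.21805447 -0.01999206  0.45755037]
```

```bash
python3 -m handwheel '[0,0,0,0,0,-0.04,0,0,0,0,0,-0.08]';python3 -c "
from h import *
print(env.state()['torque'])"
```

```text
time: 20.5
position: [606.5, 25.1, 96.4]
orientation: [3.14, -0.003, 0.241]
contact_force: [-0.4, -2.0, 1.9]
finger_gap: 0.76
[-0.26328117 -0.03833112  0.76596056]
```

The moment climbed 0.20, then 0.46, then 0.77 N m, so it is snug. I let go, lift away and check.

```bash
python3 -m handwheel '[0,0,0,0,0,0,0,0,0,0,0,0,0,0,0,0,0,0,0,0,0,0,0,0]' 1.0;python3 -m handwheel '[0,0,10,0,0,0,0,0,40,0,0,0,-10,0,80,0,0,0,-60,-10,110,0,0,0,-60,-10,110,0,0,0,-60,-10,110,0,0,0,-60,-10,110,0,0,0]'
python3 - <<'E'
from h import *
from scipy.optimize import least_squares
s=snap('wrist','pics/w12.png');c=cloud(s);p=c.reshape(-1,3);i=s['pixels'].reshape(-1,3).astype(int);t=env.state();print(t['position'],t['contact_force'])
d=np.hypot(p[:,0]-606.3,p[:,1]-25.1)
q=p[(d<37)&(p[:,2]>111)&(i[:,0]>i[:,2]+45)&(p[:,2]<130)];m=np.median(q[:,2]);q=q[abs(q[:,2]-m)<2]
print('ring top',m,'(home 116)',(q.min(0)+q.max(0))/2,np.ptp(q,axis=0),np.linalg.lstsq(np.c_[np.ones(len(q)),q[:,:2]-[606.3,25.1]],q[:,2],rcond=None)[0])
q=p[(d<15)&(i[:,2]>i[:,0]+5)&(p[:,2]>108)&(p[:,2]<125)]
print(len(q),least_squares(lambda x:np.linalg.norm(q-x,axis=1)-58.9,[606,25,57],loss='soft_l1',f_scale=.3).x+[0,0,51.9])
cv2.imwrite('pics/w12c.png',cv2.resize(s['pixels'][60:300,150:430,::-1],None,fx=2,fy=2))
a=cv2.imread('pics/top0.png').astype(int);b=snap('top','pics/top1.png');
c=cloud(b)
for n,u,v,r,zl,zh in(('cap',260,237,10,5,15),('jar',346,153,14,40,70),('spool',206,159,12,30,60),('pot',155,158,20,85,110),('glue',144,259,12,70,110)):
    p=c[v-r:v+r+1,u-r:u+r+1].reshape(-1,3);q=p[(p[:,2]>zl)&(p[:,2]<zh)]
    print(n,((q.min(0)+q.max(0))/2).round(1))
print('screwdriver/phone diff',[abs(a[y0:y1,x0:x1]-b['pixels'][y0:y1,x0:x1,::-1]).mean().round(1) for x0,x1,y0,y1 in((388,448,192,215),(400,445,235,290))])
E
```

```text
time: 20.9
position: [605.5, 25.6, 95.5]
orientation: [-3.142, -0.0, 0.241]
contact_force: [0.5, 0.3, 0.1]
finger_gap: 1.0
time: 21.6
position: [545.6, 15.6, 204.9]
orientation: [-3.141, 0.0, 0.241]
contact_force: [0.6, -0.7, -0.6]
finger_gap: 1.0
[545.528054    15.62705618 204.04024056] [-0.09048461 -0.42537598 -0.49868353]
ring top 116.12219609234612 (home 116) [606.95850436  25.51547466 116.1052622 ] [65.81877732 65.50800594  3.94646985] [ 1.16132359e+02  1.88188351e-04 -9.82578204e-04]
1364 [605.88704433  24.33504392 109.30648252]Traceback (most recent call last):
  File "<stdin>", line 14, in <module>
    return umr_minimum(a, axis, None, out, keepdims, initial, where)
ValueError: zero-size array to reduction operation minimum which has no identity
```

View pics/w12c.png

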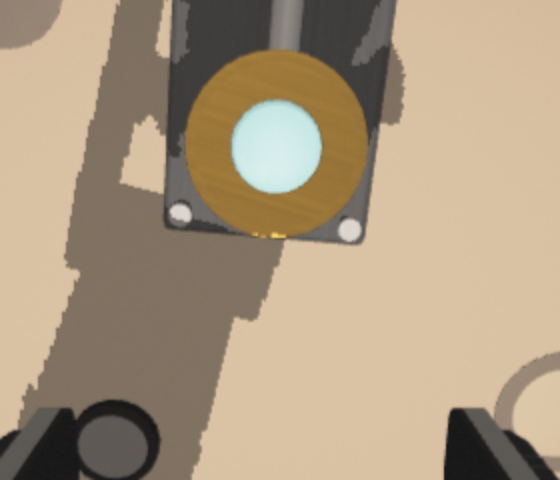

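The ring is level over the lens, centred in the crop at about (277,147), with its top at 116.1 mm (116 is home). The lens cap failed in the top view only because the arm hides it; this view shows it lying at (118,440). Handing in.

```bash
python3 -c "
from station import env
print(env.finish_job())"
```

```text
the job is handed in; nothing more can be done
None
```

The magnifier is back together and handed in at about 22 s of the 72 s. The lens is on its seat and the brass ring is screwed down over it.

- **Lens:** I gripped it by its edge and let go with about 1.7 mm left to fall. After that it read 109.2 mm high against 109.5 mm for home, centred within the camera's accuracy.
- **Ring:** I set it on the ridges and turned it clockwise until it dropped into a gap. I lowered it onto the lens and tightened it about 57° further. The last moments read 0.20, 0.46 and 0.77 N m. The final 0.77 is slightly over the 0.3–0.7 snug range but below the 1 N m chipping limit.
- **Last check:** After letting go, the ring is level, with its top at 116.1 mm against 116 mm for home. Camera readings put the ring within about 0.8 mm of the head's axis, and the lens within about 0.9 mm. The gripper was well clear. The force of the ring on the lens cannot be measured directly; I inferred it from the moment.
- **Not completed:** My script comparing the other things with their starting positions stopped on the lens cap, which the arm hid from the top camera, so none of them was re-measured. The wrist picture showed the cap in place, and I felt no unexpected contact on any move.

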